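# Clamp a tube holder to the set force

## Robot

A 6-joint arm with a two-finger parallel gripper is mounted at the origin on the work surface. World frame = base frame: x ahead of the robot, y to its left, z up, the work surface at z = 0. Lengths are in m, angles in rad, forces in N, time in s.
With the tool pointing down it reaches from about 0.375 to 0.9 m from the base axis. Payload 3.1 kg.
Tool frame: the origin (TCP) lies on the centre line of the jaws, within the pads' length; the fingertips stand 19 mm ahead of it and the grasp point (between the pads) is the TCP; z points along the fingers, y is the line along which they close (so a half turn about z gives the same grasp; the last joint's range is limited). The gripper opens to 85 mm and grips with 20 to 120 N. Pads are 22 mm wide; open, the fingers measure 114 mm over their backs; the gripper's body (76 mm by 85 mm) begins 54 mm behind the grasp point. The pads swing forward as they close: fully open they stand 13 mm farther back than shut.
Start: joints at [-1.423, 0.527, 1.433, -0, 1.181, -0.178], TCP at [0.201, -0.592, 0.25] pointing down, gripper open.
Joint ranges: [-3.08, 3.08], [-0.75, 2.2], [0.22, 2.44], [-1.43, 4.57], [0, 2.65], [-2.85, 2.85]. Speed limits (rad/s): [2.79, 2.79, 3.14, 3.14, 3.14, 3.14].

## Interface

Orientations are given as a unit quaternion [x, y, z, w].
In Python, from station import manip gives the robot as it stands.
- The arm moves only by the tool servo_tool, never from a script. Its argument "rows" is a list that holds one entry, the list of rows, each a list of 7 numbers: the turn, a rotation vector about the tool's x, y, z in degrees, then the shift along the tool's x, y, z in m, then the gripper command: -1 is shut, 1 is fully open, values between are in proportion. In form: [[[wx, wy, wz, tx, ty, tz, jaw], ...]]. A call has 1 to 8 rows; each row shifts and turns the commanded pose from where the row before left it, along the tool's axes as they then stand; what a row does not reach is not made up. A row lasts 1/12 s, in which the tool goes at most 41.7 mm and 7.16 degrees, less where a joint would pass 70% of its speed; a pose out of reach is approached as far as the arm can. A call is refused whole if a number of a shift passes 0.0417 or a number of a turn 7.16, either way. A call with a gripper value outside its range is refused whole. The fingers move at their own pace and stop on an object; "squeeze" is the grip in N (left out, the last holds). Time passes only in rows, so rows that do not move let the fingers close. It gives the time, the measured TCP pose, the force, the opening and the grip force at its end, in the units of the state.
- manip.sense(): the state, without advancing time (a new reading comes with each control period).
- manip.snapshot(name): name is "scene" or "side" or "wrist"; returns the picture (400x640x3 uint8, blue, green, red); there is no depth.
- manip.camera_info(name): a dict with "K" (3x3 intrinsics, pixels), "camera_from_world" (4x4, takes a point from world to camera coordinates). Camera axes: x right, y down, z forward; pixel columns grow to the right and rows downward; lengths in m; the calibration is good to about 2 mm. A picture is of the moment at which its call begins: read the wrist's pose just before it. camera_info takes no time and is no camera call; for the wrist camera it gives the pose at the moment of the call.
- manip.sign_off(): hands the job in; it is judged then, once.
The state is a dict: "t": time; "q": joint angles; "qd": joint speeds; "tau": joint torques, N m; "tcp_pos": TCP position; "tool_rot": TCP orientation; "force": force on the tool from outside, world axes, zero at the start; "ft_torque": the same for the moment, N m; "finger_gap": opening from 0.0 (shut) to 1.0 (fully open); "gripper_force": force on a finger pad.
Only numpy, scipy, OpenCV 4.12 (cv2) and the standard library are available. Lean on these libraries where they do the work, as an engineer would, in place of code of your own. Each camera call takes 0.05 s, during which the arm holds its last target. There are 200 camera calls.

## Task

Slide the tongue of the tube holder under the foot of the bench screw clamp, flat on the nest and gently home against the end stop. Then turn the clamp's knob clockwise until the sprung indicator tab pops out of the side of the force head under the arm, and stop there: overtightening crushes the tongue. Let go of everything and leave the other things on the bench where they are.

Things in the scene. Friction and masses are not known exactly. Their poses are not given: they have to be found in the camera images.
- holder_grip (a point): Centre of the tube holder's block, the part to grasp: teal plastic, 44 (x) x 30 (y) x 40 (z) mm, two round tube holes in its top; this point is 20 mm above its underside. An aluminium tongue 30 wide and 12 thick, level with the underside, runs out along +x. Loose, upright on the bench, 150 to 300 g, centre of mass about 30 mm towards the tongue. Its twin without a tongue is the spare block.
- tongue_end (a point): Middle of the end face of the tongue: 122 mm along the holder's +x from the block's centre, 6 mm above the underside. x axis along the tongue, outward.
- clamp_origin (a point): Point on the bench under the screw axis of the clamp, a grey C-frame fixed to the bench. The tongue enters along this point's +x, at y = 0. In its frame, mm: column at x 43 to 77, arm from x -29 to the column, 28 wide, z 86 to 114. Under the arm lies a metal nest, x -130 to 40, 80 wide; its floor, where the holder rests, is 15 to 18 high, packed anew each time: find it by touch.
- mouth (a point): Where the lane begins: clamp x = -62 mm, y = 0, z = 18 mm, axes as the clamp's. On the nest floor two flared lead-ins (about 48 mm apart here) narrow to two rails 9 mm high that leave a lane 35 mm wide from clamp x = -43 to 28 mm.
- stop (a point): Face of the end stop, a steel block with its top 30 mm above the bench, across the lane's end at clamp x = 30 mm, y = 0 (this point's z is 18 mm), axes as the clamp's. The tongue is home when its end touches this face; the block then stands on the nest with its centre at clamp x = -92 mm, clear of rails and arm.
- knob_grip (a point): Centre of the knob's wing on the screw axis above the arm (158 mm high at the start): a black bar 58 long (x) x 14 thick (y) x 28 high (z) mm on a hub 32 mm across that reaches 20 mm below this point. z up; it turns with the knob. Clockwise from above lowers screw, knob and foot by 3 mm per rad. Self-locking: it stays where left. It takes about 0.1 N m free, 0.15 N m under load.
- foot_axis (a point): Point on the screw axis 36 mm above the bench, fixed to the frame. The foot, a sprung steel disc 24 mm across under the screw's force head, has its underside here less 3 mm per rad of knob angle while free: 34 to 36 mm high at the start. Its spring is preloaded: it gives only above 11 N, then by 1 mm per N, and goes solid after 3 mm.
- knob (a joint): Knob angle in rad, growing clockwise (tightening), 0.2 to 0.65 at the start. The foot meets the tongue somewhere between 1.95 and 3.05, depending on the nest; the tab starts to move at once or nearly so and is out about 0.7 rad later; some 0.35 rad after that the spring is solid and the force shoots up.
- tab (a joint): Indicator tab: bright plate 20 wide, 7 thick, sliding out of the +y side (clamp axes) of the force head, a dark 36 x 36 x 28 mm box on the screw under the arm, centre 26 mm above the foot's underside. Its value in m: 0 is flush; it stays in until the foot presses with 11 N, then comes out 4 mm per mm that the foot gives (12 mm per rad of knob); popped out is beyond 0.008 (about 13 N); 0.012 is full travel.
- beaker: Bystander: glass beaker, 66 mm across, 85 high; origin under its centre.
- washbottle: Bystander: white bottle, 64 mm across, 150 high; origin under its centre.
- sleeve: Bystander: open teal tube sleeve, 32 mm across, 55 high; origin under its centre.
- spare_block: Bystander: teal block 44 x 30 x 40 mm without a tongue; origin under its centre.
- jar: Bystander: amber jar, 48 mm across, 55 high; origin under its centre.
- screwdriver: Bystander: screwdriver 160 mm long, lying.
Things that resemble listed ones, but are neither listed nor needed, are in the scene too. Of the things that look like the part that bears holder_grip, take the one that is nearest to the robot's base at the start.

How it is judged:
By the outcome, as a careful person would: the job done as asked, in the order asked, and still so for the second after the job is handed in, with the robot touching nothing.
It also fails if it takes over 72 s, if anything falls off the work surface, if the arm or the gripper's body presses on something with over 40 N, if the wrist force passes 120 N, or if a joint passes its speed limit or range.

## Working session

There is one attempt and no reset: what is moved stays moved. The work goes in short steps, Python scripts to look and compute and a tool call to move; the robot and the scene stay as the last step left them, time stands still between calls to the robot, and variables do not carry over. Pictures are saved under pics/ and viewed, at most 10 in all, crops included, and the job is handed in when it is done.

Besides the shell and the picture viewer there is one more tool, called after "Emit:" as a command line: name --argument value ..., lists and objects as JSON in quotes. servo_tool: Moves the arm, as the interface text tells. Its arguments: {"type":"object","properties":{"rows":{"type":"array","items":{"type":"array","items":{"type":"array","items":{"type":"number"}}}},"squeeze":{"type":"number"}},"required":["rows"]}

```bash
mkdir -p pics; ls
cat > h.py <<'E'
import numpy as np, cv2
from station import manip
from scipy.spatial.transform import Rotation as R
def snap(n,f=None):
    im=manip.snapshot(n)
    if f: cv2.imwrite('pics/'+f,im)
    return im
def ray(ci,u,v,z):
    K=np.array(ci["K"]);T=np.array(ci["camera_from_world"])
    d=T[:3,:3].T@np.linalg.solve(K,[u,v,1.]);o=-T[:3,:3].T@T[:3,3]
    return o+d*(z-o[2])/d[2]
def proj(ci,p):
    K=np.array(ci["K"]);T=np.array(ci["camera_from_world"])
    c=K@(T[:3,:3]@np.asarray(p,float)+T[:3,3]);return c[:2]/c[2]
E
python3 - <<'E'
from h import *
a=snap("scene","scene0.png");b=snap("side","side0.png")
s=manip.sense();print(s)
for n in("scene","side","wrist"):
    c=manip.camera_info(n);T=np.array(c["camera_from_world"]);print(n,np.array(c["K"]).round(1).tolist(),(-T[:3,:3].T@T[:3,3]).round(3),T[:3,:3].round(2).tolist())
E
```

```text
pics
{'t': 0.1, 'q': array([-1.42251814e+00,  5.28389272e-01,  1.43382385e+00, -6.19144800e-06,
        1.18140803e+00, -1.78494152e-01]), 'qd': array([ 0.00063821, -0.00155149, -0.00232359,  0.00126217, -0.00045318,
        0.00099463]), 'tau': array([ 3.50650071e-04, -4.43302774e+01, -1.78586322e+01, -2.52113705e-04,
        3.83791412e-03,  1.92763019e-05]), 'tcp_pos': array([ 0.20055191, -0.59127882,  0.24940577]), 'tool_rot': array([ 9.86681447e-01,  1.62661282e-01,  1.24601916e-05, -1.01417510e-03]), 'force': array([ 0.65610656, -0.87355106, -0.62073515]), 'ft_torque': array([0.02067116, 0.00795073, 0.00034329]), 'gripper_force': 0.0, 'finger_gap': 1.004534025713798}
scene [[414.9, 0.0, 321.8], [0.0, 414.9, 201.8], [0.0, 0.0, 1.0]] [1.459 0.076 0.923] [[-0.23, 0.97, -0.01], [0.65, 0.15, -0.75], [-0.73, -0.18, -0.66]]
side [[435.7, 0.0, 323.8], [0.0, 435.7, 202.1], [0.0, 0.0, 1.0]] [-0.162 -1.086  1.258] [[0.8, -0.61, 0.0], [-0.42, -0.55, -0.72], [0.44, 0.58, -0.69]]
wrist [[315.0, 0.0, 320.3], [0.0, 315.0, 198.3], [0.0, 0.0, 1.0]] [ 0.278 -0.565  0.373] [[0.32, -0.95, -0.0], [-0.9, -0.3, 0.32], [-0.31, -0.1, -0.95]]
```

View pics/scene0.png

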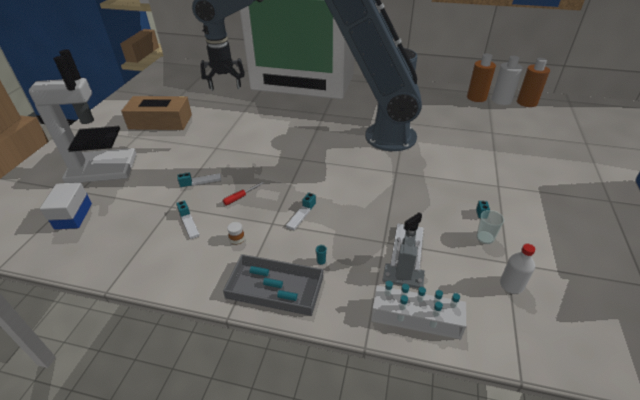

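View pics/side0.png

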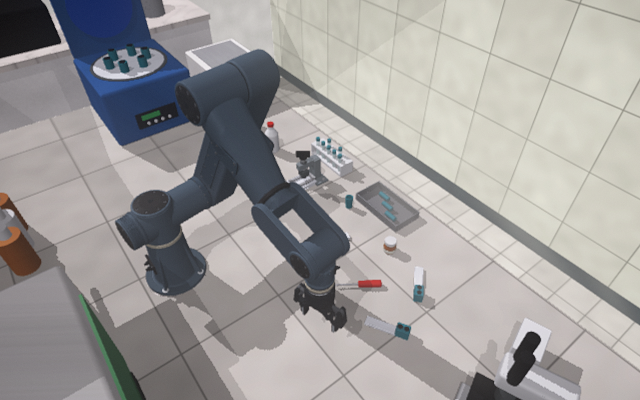

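The scene picture shows three teal blocks with tongues, at about (309,200), (185,180) and (183,208). The clamp is at about (408,250), with its black knob at (413,222). The spare block is at (483,209) by the beaker.

Run:
```python
from h import *
c=manip.camera_info("scene");d=manip.camera_info("side")
for n,u,v,z in[("A",309,200,.02),("Atip",292,224,.006),("B",185,180,.02),("Btip",220,179,.006),("C",183,208,.02),("Ctip",194,234,.006),("knob",413,222,.158),("sleeve",321,255,.03),("spare",483,209,.02),("nestL",386,278,.015),("nestR",425,280,.015)]:
    p=ray(c,u,v,z);print(n,p.round(3),np.hypot(*p[:2]).round(3),proj(d,p).round())
im=cv2.imread('pics/scene0.png')
cv2.imwrite('pics/c1.png',cv2.resize(im[180:300,270:440],None,fx=4.7,fy=4.7,interpolation=cv2.INTER_CUBIC))
```

```text
A [ 0.473 -0.214  0.02 ] 0.52 [318. 242.]
Atip [ 0.58  -0.242  0.006] 0.629 [344. 236.]
B [ 0.468 -0.665  0.02 ] 0.813 [402. 329.]
Btip [ 0.419 -0.557  0.006] 0.697 [367. 316.]
C [ 0.602 -0.602  0.02 ] 0.852 [417. 294.]
Ctip [ 0.69  -0.523  0.006] 0.866 [418. 269.]
knob [0.648 0.119 0.158] 0.659 [303. 153.]
sleeve [ 0.705 -0.117  0.03 ] 0.715 [349. 200.]
spare [0.392 0.339 0.02 ] 0.518 [227. 175.]
nestL [0.732 0.071 0.015] 0.736 [326. 177.]
nestR [0.715 0.175 0.015] 0.736 [309. 166.]
```

View pics/c1.png

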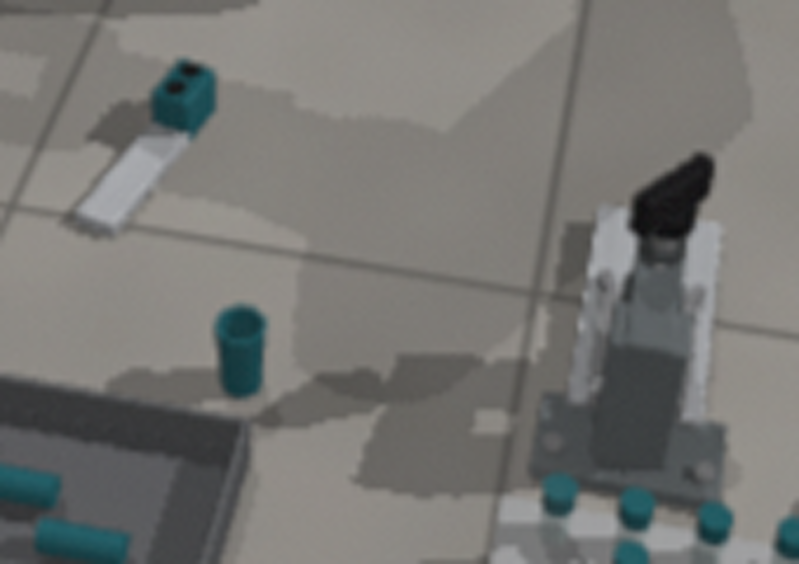

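Holder A is the nearest: 0.52 m from the base, with its tongue at about -15°. Next I work out the clamp's yaw and the first move.

```bash
cat >> h.py <<'E'
def psi(): 
    x=R.from_quat(manip.sense()["tool_rot"]).as_matrix()[:,0];return np.degrees(np.arctan2(x[1],x[0]))
def plan(p,psi_t=None):
    "shift to point p in tool axes; turn about tool z (deg)"
    s=manip.sense();M=R.from_quat(s["tool_rot"]).as_matrix()
    print("t",round(s["t"],2),"tcp",s["tcp_pos"].round(4),"psi",psi().round(2),"toolz",M[:,2].round(4),"q6",s["q"][5].round(2),"F",s["force"].round(1),"gap",round(s["finger_gap"],3))
    print("shift mm",(M.T@(np.asarray(p)-s["tcp_pos"])*1000).round(1),"wz",None if psi_t is None else round((psi()-psi_t+180)%360-180,2))
E
python3 - <<'E'
from h import *
c=manip.camera_info("scene")
P=lambda u,v,z=.016:ray(c,270+u/4.7,180+v/4.7,z)
for a,b in[((600,210),(572,395)),((722,222),(703,415))]:
    A=P(*a);B=P(*b);print(A.round(3),B.round(3),np.degrees(np.arctan2(*(B-A)[1::-1])).round(1))
plan([.59,.11,.3],175)
E
```

```text
[0.52  0.081 0.016] [0.681 0.081 0.016] -0.1
[0.513 0.16  0.016] [0.678 0.158 0.016] -0.7
t 0.1 tcp [ 0.2006 -0.5913  0.2494] psi 18.72 toolz [-3.e-04  2.e-03 -1.e+00] q6 -0.18 F [ 0.7 -0.9 -0.6] gap 1.005
shift mm [ 594.  -539.3  -49.3] wz -156.28
```

Emit:
servo_tool --rows '[[[0,0,-7,0,0,0,1],[0,0,-7,0,0,0,1],[0,0,-7,0,0,0,1],[0,0,-7,0,0,0,1],[0,0,-7,0,0,0,1],[0,0,-7,0,0,0,1],[0,0,-7,0,0,0,1],[0,0,-7,0,0,0,1]]]'

```text
t: 0.77
tcp_pos: [0.2006, -0.5915, 0.2497]
tool_rot: [0.793, 0.609, 0.0, -0.001]
force: [-0.2, 0.6, -0.0]
finger_gap: 1.002
gripper_force: 0.0
```

Emit:
servo_tool --rows '[[[0,0,-7,0,0,0,1],[0,0,-7,0,0,0,1],[0,0,-7,0,0,0,1],[0,0,-7,0,0,0,1],[0,0,-7,0,0,0,1],[0,0,-7,0,0,0,1],[0,0,-7,0,0,0,1],[0,0,-7,0,0,0,1]]]'

```text
t: 1.43
tcp_pos: [0.2006, -0.5915, 0.2497]
tool_rot: [0.414, 0.91, 0.001, -0.0]
force: [0.1, 0.5, -1.3]
finger_gap: 0.997
gripper_force: 0.0
```

Emit:
servo_tool --rows '[[[0,0,-7,0,0,0,1],[0,0,-7,0,0,0,1],[0,0,-7,0,0,0,1],[0,0,-7,0,0,0,1],[0,0,-7,0,0,0,1],[0,0,-7,0,0,0,1],[0,0,-7,0,0,0,1],[0,0,0,0,0,0,1]]]'

```text
t: 2.1
tcp_pos: [0.2323, -0.583, 0.2477]
tool_rot: [0.025, 0.999, -0.005, -0.02]
force: [-0.7, 0.9, -0.8]
finger_gap: 0.996
gripper_force: 0.0
```

Emit:
servo_tool --rows '[[[0,0,0,-0.0195,0.035,-0.0025,1],[0,0,0,-0.0195,0.035,-0.0025,1],[0,0,0,-0.0195,0.035,-0.0025,1],[0,0,0,-0.0195,0.035,-0.0025,1],[0,0,0,-0.0195,0.035,-0.0025,1],[0,0,0,-0.0195,0.035,-0.0025,1],[0,0,0,-0.0195,0.035,-0.0025,1],[0,0,0,-0.0195,0.035,-0.0025,1]]]'

```text
t: 2.77
tcp_pos: [0.4011, -0.3117, 0.2582]
tool_rot: [0.028, 0.999, -0.006, -0.021]
force: [1.2, -0.7, -0.2]
finger_gap: 1.0
gripper_force: 0.0
```

Emit:
servo_tool --rows '[[[0,0,0,-0.0195,0.035,-0.0025,1],[0,0,0,-0.0195,0.035,-0.0025,1],[0,0,0,-0.0195,0.035,-0.0025,1],[0,0,0,-0.0195,0.035,-0.0025,1],[0,0,0,-0.0195,0.035,-0.0025,1],[0,0,0,-0.0195,0.035,-0.0025,1],[0,0,0,-0.0195,0.035,-0.0025,1],[0,0,0,-0.0195,0.035,-0.0025,1]]]'

```text
t: 3.43
tcp_pos: [0.573, -0.0406, 0.268]
tool_rot: [0.028, 0.999, -0.006, -0.021]
force: [0.9, 0.5, 0.7]
finger_gap: 0.999
gripper_force: 0.0
```

Emit:
servo_tool --rows '[[[0,0,0,-0.0195,0.035,-0.0025,1],[0,0,0,-0.0195,0.035,-0.0025,1],[0,0,0,-0.0195,0.035,-0.0025,1],[0,0,0,-0.0195,0.035,-0.0025,1],[0,0,0,0,0,0,1],[0,0,0,0,0,0,1]]]'

```text
t: 3.93
tcp_pos: [0.6587, 0.0951, 0.2722]
tool_rot: [0.026, 0.999, -0.006, -0.021]
force: [-0.3, -0.4, -0.2]
finger_gap: 1.001
gripper_force: 0.0
```

Run:
```python
from h import *
plan([.59,.11,.3],180)
c=manip.camera_info("wrist");im=snap("wrist","w1.png")
np.savez('w1.npz',K=c["K"],T=c["camera_from_world"])
```

```text
t 3.93 tcp [0.6587 0.0951 0.2722] psi 177.04 toolz [-0.0427 -0.0112 -0.999 ] q6 -1.54 F [-0.3 -0.4 -0.2] gap 1.001
shift mm [ 70.5  11.  -25. ] wz -2.96
```

View pics/w1.png

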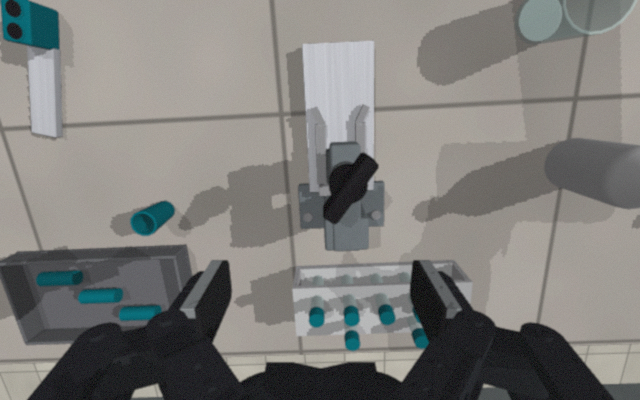

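The wrist view shows the nest, from (303,43) to (374,41) at its open end, with lead-ins at (315,125) and (360,125). The knob wing runs from (330,215) to (372,160). Holder A's block is at (30,22) and its tongue end at (46,137).

Run:
```python
from h import *
im=cv2.imread('pics/w1.png');z=np.load('w1.npz');c={"K":z["K"],"camera_from_world":z["T"]}
g=im.astype(int).mean(2)
L=[];Rr=[]
for v in range(55,100,3):
    r=np.gradient(cv2.GaussianBlur(g.astype(np.float32),(5,1),0)[v])
    L.append(ray(c,290+np.argmax(r[290:320]),v,.016));Rr.append(ray(c,360+np.argmin(r[360:392]),v,.016))
for E in(L,Rr):
    E=np.array(E);k=np.polyfit(E[:,0],E[:,1],1);print("edge yaw",np.degrees(np.arctan(k[0])).round(2),"y@.52,.65",np.polyval(k,[.52,.65]).round(4),E[:,1].std().round(4))
r=np.gradient(g[:,315:365].mean(1));print("nest end x",ray(c,338,25+np.argmax(r[25:60]),.016).round(4))
hsv=cv2.cvtColor(im,cv2.COLOR_BGR2HSV)
m=((g<38)).astype(np.uint8);m[:140]=0;m[230:]=0;m[:,:320]=0;m[:,385:]=0
cs=max(cv2.findContours(m,0,1)[0],key=cv2.contourArea);rc=cv2.minAreaRect(cs);print("knob",rc)
bx=cv2.boxPoints(rc);p=[ray(c,*q,.17) for q in bx];print(np.round(p,3).tolist(),"ctr",ray(c,*rc[0],.165).round(4))
t=cv2.inRange(hsv,(80,100,40),(100,255,255));t[80:]=0;t[:,100:]=0
cs=max(cv2.findContours(t,0,1)[0],key=cv2.contourArea);rc=cv2.minAreaRect(cs);print("A",rc)
for u,v in[(5,22),(0,0),(30,134),(62,137)]: pass
print("tip L/R",ray(c,31,134,.012).round(4),ray(c,62,136,.012).round(4),"base",ray(c,29,48,.012).round(4),ray(c,59,50,.012).round(4))
plan([.47,-.21,.25],165)
```

```text
edge yaw -0.94 y@.52,.65 [0.0786 0.0765] 0.0004
edge yaw -0.29 y@.52,.65 [0.1574 0.1567] 0.0001
nest end x [0.5134 0.1189 0.016 ]
knob ((344.7500305175781, 185.25001525878906), (38.18376159667969, 74.2462158203125), 45.0)
[[0.646, 0.083, 0.17], [0.609, 0.123, 0.17], [0.63, 0.143, 0.17], [0.669, 0.102, 0.17]] ctr [0.6392 0.1134 0.165 ]
A ((29.5, 24.0), (48.0, 57.0), 90.0)
tip L/R [ 0.5946 -0.259   0.012 ] [ 0.5989 -0.2214  0.012 ] base [ 0.4999 -0.2313  0.012 ] [ 0.5038 -0.1975  0.012 ]
t 3.98 tcp [0.6579 0.0935 0.2722] psi 176.92 toolz [-0.0438 -0.0116 -0.999 ] q6 -1.54 F [0.7 0.  0.1] gap 1.001
shift mm [ 170.2 -312.8   34. ] wz 11.92
```

Emit:
servo_tool --rows '[[[-0.8,-2.5,0,0,0,0,1],[0,0,6,0,0,0,1],[0,0,6,0,0,0,1],[0,0,0,0.0105,-0.0375,0.009,1],[0,0,0,0.0105,-0.0375,0.009,1],[0,0,0,0.0105,-0.0375,0.009,1],[0,0,0,0.0105,-0.0375,0.009,1],[0,0,0,0.0105,-0.0375,0.009,1]]]'

```text
t: 4.65
tcp_pos: [0.5562, -0.0767, 0.2276]
tool_rot: [0.133, 0.991, 0.0, 0.001]
force: [0.6, -1.5, 1.2]
finger_gap: 1.002
gripper_force: 0.0
```

Emit:
servo_tool --rows '[[[0,0,0,0.0105,-0.0375,0.009,1],[0,0,0,0.0105,-0.0375,0.009,1],[0,0,0,0.0105,-0.0375,0.009,1],[0,0,0,0.0105,-0.0375,0.009,1],[0,0,0,0,0,0,1],[0,0,0,0,0,0,1],[0,0,0,0,0,0,1]]]'

```text
t: 5.23
tcp_pos: [0.4781, -0.2086, 0.1917]
tool_rot: [0.133, 0.991, 0.001, 0.001]
force: [0.5, 0.3, -0.4]
finger_gap: 1.003
gripper_force: 0.0
```

Run:
```python
from h import *
plan([.479,-.208,.19],165)
c=manip.camera_info("wrist");im=snap("wrist","w2.png")
np.savez('w2.npz',K=c["K"],T=c["camera_from_world"])
hsv=cv2.cvtColor(im,cv2.COLOR_BGR2HSV)
t=cv2.inRange(hsv,(80,100,40),(100,255,255));cs=max(cv2.findContours(t,0,1)[0],key=cv2.contourArea);print(cv2.minAreaRect(cs),cv2.boundingRect(cs))
print(proj(c,[.479,-.208,.04]),proj(c,[.597,-.240,.006]))
```

```text
t 5.23 tcp [ 0.4781 -0.2086  0.1917] psi 164.67 toolz [ 0.0022  0.0011 -1.    ] q6 -1.93 F [ 0.5  0.3 -0.4] gap 1.003
shift mm [-0.7  0.8  1.8] wz -0.33
((31.03658676147461, 363.32928466796875), (39.199615478515625, 60.43925094604492), 38.65980529785156) (1, 339, 64, 53)
[321.05512168 188.72724989] [321.23560401 282.54275787]
```

View pics/w2.png

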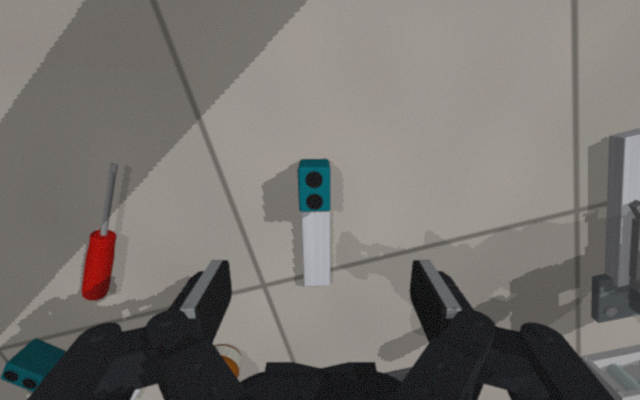

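The holder is close below: its block top is near (314,188) and its tongue end at about (317,285), nearly in line with the tool.

Run:
```python
from h import *
im=cv2.imread('pics/w2.png');z=np.load('w2.npz');c={"K":z["K"],"camera_from_world":z["T"]}
g=cv2.GaussianBlur(im,(3,3),0).astype(float).mean(2)
E=[]
for v in range(220,280,4):
    r=np.gradient(g[v]);a=296+np.argmax(r[296:312]);b=322+np.argmin(r[322:340]);E.append((ray(c,a,v,.012)+ray(c,b,v,.012))/2)
E=np.array(E);k=np.polyfit(E[:,0],E[:,1],1);yaw=np.arctan(k[0])
r=np.gradient(g[:,308:326].mean(1));vt=275+np.argmin(r[275:300]);tip=ray(c,317,vt,.012)
d=np.array([np.cos(yaw),np.sin(yaw)]);t0=np.array([E[:,0].mean(),E[:,1].mean()])
tp=t0+d*((tip[:2]-t0)@d);print("yaw",np.degrees(yaw),"tip",tp,vt,"blk from tip",tp-.122*d)
hsv=cv2.cvtColor(im,cv2.COLOR_BGR2HSV)
m=cv2.inRange(hsv,(80,100,30),(100,255,255));m[:130]=0;m[240:]=0;m[:,:280]=0;m[:,350:]=0
rows=np.where(m.sum(1)>255*8)[0];cols=np.where(m[180:208].sum(0)>255*8)[0];print(rows[[0,-1]],cols[[0,-1]])
print("near edge top x-face",ray(c,314,rows[-1]+.5,.04)[:2]-.022*d)
for w in (cols[0]-.5,cols[-1]+.5):print(ray(c,w,195,.04))
B=tp-.122*d
plan([*B,.025],np.degrees(yaw)+180)
```

```text
yaw -14.760983782263496 tip [ 0.59482592 -0.2448252 ] 285 blk from tip [ 0.47685227 -0.21374115]
[160 210] [299 329]
near edge top x-face [ 0.47648216 -0.21436804]
[ 0.4793081  -0.22955748  0.04      ]
[ 0.48686919 -0.20211624  0.04      ]
t 5.28 tcp [ 0.4788 -0.2079  0.1919] psi 164.78 toolz [ 2.7e-03  8.0e-04 -1.0e+00] q6 -1.93 F [-0.6  0.6 -0.5] gap 1.0
shift mm [  0.7  -6.4 166.9] wz -0.46
```

Emit:
servo_tool --rows '[[[0,0,-0.4,0.0005,-0.006,0.02,1],[0,0,0,0,0,0.035,1],[0,0,0,0,0,0.035,1],[0,0,0,0,0,0.035,1],[0,0,0,0,0,0.025,1],[0,0,0,0,0,0.017,1],[0,0,0,0,0,0,1]]]'

```text
t: 5.87
tcp_pos: [0.4766, -0.211, 0.0217]
tool_rot: [0.127, 0.992, 0.002, -0.001]
force: [-0.3, -0.2, 0.2]
finger_gap: 1.0
gripper_force: 0.0
```

Emit:
servo_tool --rows '[[[0,0,0,0,0,0,-1],[0,0,0,0,0,0,-1],[0,0,0,0,0,0,-1],[0,0,0,0,0,0,-1],[0,0,0,0,0,0,-1],[0,0,0,0,0,0,-1],[0,0,0,0,0,0,-1],[0,0,0,0,0,0,-1]]]' --squeeze 70

```text
t: 6.53
tcp_pos: [0.4784, -0.214, 0.0261]
tool_rot: [0.128, 0.992, -0.0, 0.003]
force: [0.3, 2.1, 6.7]
finger_gap: 0.339
gripper_force: 70.3
```

Emit:
servo_tool --rows '[[[0,0,0,0,0,0,-1],[0,0,0,0,0,0,-1],[0,0,0,0,0,-0.02,-1],[0,0,0,0,0,-0.03,-1],[0,0,0,0,0,-0.03,-1],[0,0,0,0,0,-0.01,-1],[0,0,0,0,0,0,-1]]]'

```text
t: 7.12
tcp_pos: [0.4787, -0.2146, 0.1171]
tool_rot: [0.128, 0.992, -0.001, 0.004]
force: [-0.3, 0.0, -2.4]
finger_gap: 0.339
gripper_force: 70.1
```

Run:
```python
from h import *
plan([.49,.118,.1],179.4)
c=manip.camera_info("wrist");im=snap("wrist","w3.png")
np.savez('w3.npz',K=c["K"],T=c["camera_from_world"])
```

```text
t 7.12 tcp [ 0.4787 -0.2146  0.1171] psi 165.24 toolz [ 0.0075 -0.0031 -1.    ] q6 -1.95 F [-0.3  0.  -2.4] gap 0.339
shift mm [ 73.9 324.5  16.2] wz -14.16
```

View pics/w3.png

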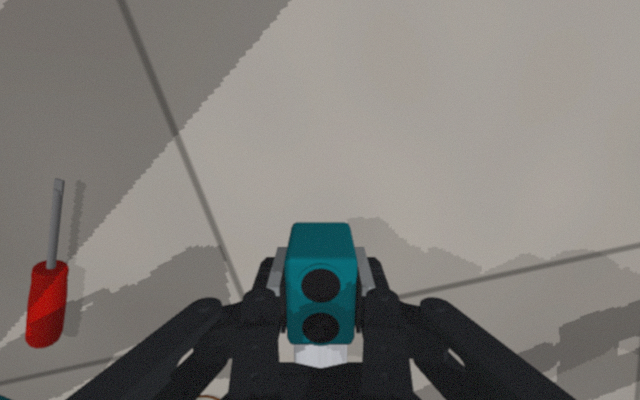

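The holder is gripped and lifted, seen at (320,285), and the force reading gives about 2.4 N of weight. I carry it to a spot in front of the lane.

Emit:
servo_tool --rows '[[[0,0,-7.1,0,0,0,-1],[0,0,-7.1,0,0,0,-1],[0,0,0,0.005,0.037,0,-1],[0,0,0,0.005,0.037,0,-1],[0,0,0,0.005,0.037,0,-1],[0,0,0,0.005,0.037,0,-1],[0,0,0,0.005,0.037,0,-1],[0,0,0,0.005,0.037,0,-1]]]'

```text
t: 7.83
tcp_pos: [0.4476, 0.0104, 0.1129]
tool_rot: [0.005, 1.0, 0.001, -0.001]
force: [1.1, 1.1, -3.1]
finger_gap: 0.342
gripper_force: 70.2
```

Emit:
servo_tool --rows '[[[0,0,0,0.005,0.037,0,-1],[0,0,0,0.005,0.037,0,-1],[0,0,0,0.005,0.037,0,-1],[0,0,0,0,0,0.02,-1],[0,0,0,0,0,0.02,-1],[0,0,0,0,0,0.01,-1],[0,0,0,0,0,0,-1],[0,0,0,0,0,0,-1]]]'

```text
t: 8.5
tcp_pos: [0.4343, 0.1199, 0.0631]
tool_rot: [0.005, 1.0, 0.0, -0.001]
force: [-0.5, 0.5, -2.4]
finger_gap: 0.343
gripper_force: 70.3
```

Run:
```python
from h import *
plan([.4375,.119,.06],179.4)
a=snap("scene","s2.png");b=snap("side")
A=cv2.resize(a[190:290,340:470],None,fx=5,fy=5,interpolation=cv2.INTER_CUBIC)
cv2.imwrite('pics/c2.png',A)
```

```text
t 8.5 tcp [0.4343 0.1199 0.0631] psi 179.44 toolz [-1.9e-03  5.0e-04 -1.0e+00] q6 -1.54 F [-0.5  0.5 -2.4] gap 0.343
shift mm [-3.2 -0.8  3.1] wz 0.04
```

View pics/c2.png

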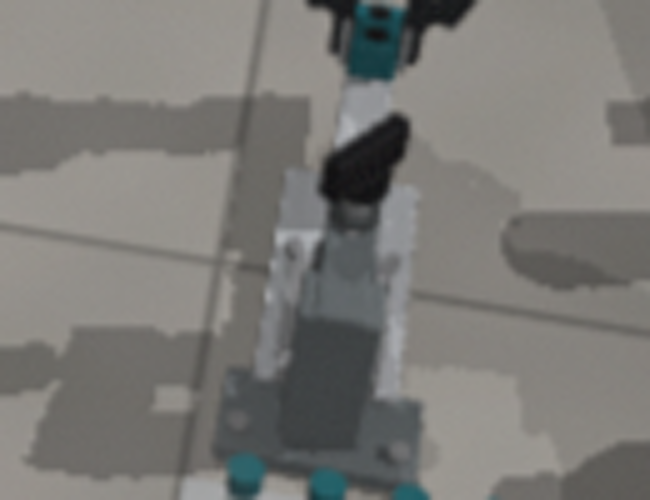

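Emit:
servo_tool --rows '[[[0,0,0,0,-0.001,0.008,-1],[0,0,0,0,0,0.006,-1],[0,0,0,-0.012,0,0,-1],[0,0,0,-0.012,0,0,-1],[0,0,0,-0.009,0,0,-1],[0,0,0,0,0,0,-1],[0,0,0,0,0,0,-1]]]'

```text
t: 9.18
tcp_pos: [0.469, 0.1184, 0.0507]
tool_rot: [0.005, 1.0, 0.0, 0.001]
force: [-0.5, 0.5, -3.1]
finger_gap: 0.339
gripper_force: 70.4
```

Emit:
servo_tool --rows '[[[0,0,0,0,0,0.002,-1],[0,0,0,0,0,0.001,-1],[0,0,0,0,0,0,-1],[0,0,0,0,0,0,-1]]]'

```text
t: 9.52
tcp_pos: [0.468, 0.1186, 0.0476]
tool_rot: [0.005, 1.0, 0.0, 0.001]
force: [0.7, 0.2, -3.1]
finger_gap: 0.341
gripper_force: 70.4
```

Emit:
servo_tool --rows '[[[0,0,0,0,0,0.001,-1],[0,0,0,0,0,0.0005,-1],[0,0,0,0,0,0,-1],[0,0,0,0,0,0,-1]]]'

```text
t: 9.85
tcp_pos: [0.4688, 0.1185, 0.0462]
tool_rot: [0.005, 1.0, 0.0, 0.001]
force: [-0.6, 0.9, -2.6]
finger_gap: 0.339
gripper_force: 70.4
```

Emit:
servo_tool --rows '[[[0,0,0,0,0,0.001,-1],[0,0,0,0,0,0,-1],[0,0,0,0,0,0,-1]]]'

```text
t: 10.1
tcp_pos: [0.4688, 0.1186, 0.0452]
tool_rot: [0.005, 1.0, 0.0, 0.001]
force: [0.0, 0.3, -2.7]
finger_gap: 0.339
gripper_force: 70.4
```

Emit:
servo_tool --rows '[[[0,0,0,0,0,0.001,-1],[0,0,0,0,0,0,-1],[0,0,0,0,0,0,-1]]]'

```text
t: 10.35
tcp_pos: [0.4688, 0.1185, 0.0442]
tool_rot: [0.005, 1.0, 0.0, 0.001]
force: [-0.5, -0.0, -3.1]
finger_gap: 0.341
gripper_force: 70.4
```

Emit:
servo_tool --rows '[[[0,0,0,0,0,0.001,-1],[0,0,0,0,0,0,-1],[0,0,0,0,0,0,-1]]]'

```text
t: 10.6
tcp_pos: [0.4688, 0.1186, 0.0436]
tool_rot: [0.005, 1.0, 0.0, 0.002]
force: [-2.1, -0.1, 1.8]
finger_gap: 0.344
gripper_force: 71.2
```

Emit:
servo_tool --rows '[[[0,0,0,0,0,-0.0012,-1],[0,0,0,-0.006,0,0,-1],[0,0,0,-0.006,0,0,-1],[0,0,0,-0.006,0,0,-1],[0,0,0,-0.006,0,0,-1],[0,0,0,0,0,0,-1]]]'

```text
t: 11.1
tcp_pos: [0.4955, 0.1182, 0.0445]
tool_rot: [0.005, 1.0, 0.0, 0.003]
force: [0.2, -0.2, -2.4]
finger_gap: 0.341
gripper_force: 70.5
```

Emit:
servo_tool --rows '[[[0,0,0,-0.006,0,0,-1],[0,0,0,-0.006,0,0,-1],[0,0,0,-0.006,0,0,-1],[0,0,0,0,0,0,-1]]]'

```text
t: 11.43
tcp_pos: [0.5132, 0.1181, 0.0447]
tool_rot: [0.005, 1.0, 0.0, 0.003]
force: [0.8, -0.5, -3.0]
finger_gap: 0.343
gripper_force: 70.5
```

Emit:
servo_tool --rows '[[[0,0,0,-0.006,0,0,-1],[0,0,0,-0.006,0,0,-1],[0,0,0,-0.006,0,0,-1],[0,0,0,-0.006,0,0,-1],[0,0,0,0,0,0,-1]]]'

```text
t: 11.85
tcp_pos: [0.5372, 0.1178, 0.0448]
tool_rot: [0.005, 1.0, 0.0, 0.003]
force: [0.0, -0.3, -2.0]
finger_gap: 0.342
gripper_force: 70.5
```

Emit:
servo_tool --rows '[[[0,0,0,-0.002,0,0,-1],[0,0,0,-0.002,0,0,-1],[0,0,0,-0.002,0,0,-1],[0,0,0,0,0,0,-1]]]'

```text
t: 12.18
tcp_pos: [0.5412, 0.1178, 0.0446]
tool_rot: [0.005, 1.0, 0.0, 0.002]
force: [0.7, -0.5, -3.0]
finger_gap: 0.339
gripper_force: 70.5
```

Emit:
servo_tool --rows '[[[0,0,0,-0.0015,0,0,-1],[0,0,0,-0.0015,0,0,-1],[0,0,0,0,0,0,-1]]]'

```text
t: 12.43
tcp_pos: [0.5442, 0.1178, 0.0447]
tool_rot: [0.005, 1.0, 0.0, 0.002]
force: [-0.2, 0.4, -3.2]
finger_gap: 0.343
gripper_force: 70.5
```

Emit:
servo_tool --rows '[[[0,0,0,-0.0015,0,0,-1],[0,0,0,-0.0015,0,0,-1],[0,0,0,0,0,0,-1]]]'

```text
t: 12.68
tcp_pos: [0.5473, 0.1178, 0.0447]
tool_rot: [0.005, 1.0, 0.0, 0.002]
force: [0.4, -0.6, -3.1]
finger_gap: 0.339
gripper_force: 70.5
```

Emit:
servo_tool --rows '[[[0,0,0,-0.001,0,0,-1],[0,0,0,-0.001,0,0,-1],[0,0,0,0,0,0,-1]]]'

```text
t: 12.93
tcp_pos: [0.5491, 0.1177, 0.0447]
tool_rot: [0.005, 1.0, 0.0, 0.002]
force: [-0.8, -0.5, -3.2]
finger_gap: 0.34
gripper_force: 70.5
```

Emit:
servo_tool --rows '[[[0,0,0,-0.001,0,0,-1],[0,0,0,0,0,0,-1]]]'

```text
t: 13.1
tcp_pos: [0.55, 0.1178, 0.0446]
tool_rot: [0.005, 1.0, 0.0, 0.001]
force: [0.3, -0.3, -2.4]
finger_gap: 0.343
gripper_force: 70.5
```

Emit:
servo_tool --rows '[[[0,0,0,-0.001,0,0,-1],[0,0,0,0,0,0,-1]]]'

```text
t: 13.27
tcp_pos: [0.5506, 0.1177, 0.0446]
tool_rot: [0.005, 1.0, 0.0, 0.001]
force: [0.0, -0.4, -1.6]
finger_gap: 0.341
gripper_force: 70.5
```

Emit:
servo_tool --rows '[[[0,0,0,-0.001,0,0,-1],[0,0,0,0,0,0,-1]]]'

```text
t: 13.43
tcp_pos: [0.5507, 0.1178, 0.0444]
tool_rot: [0.005, 1.0, 0.0, -0.0]
force: [-2.3, 0.5, -2.2]
finger_gap: 0.343
gripper_force: 70.5
```

Emit:
servo_tool --rows '[[[0,0,0,-0.001,0,0,-1],[0,0,0,0,0,0,-1]]]'

```text
t: 13.6
tcp_pos: [0.5506, 0.1177, 0.0444]
tool_rot: [0.005, 1.0, 0.0, -0.001]
force: [-5.7, -1.1, -0.8]
finger_gap: 0.34
gripper_force: 70.7
```

Contact with the end stop is at TCP x = 0.5506. I back off slightly, lower to the nest floor, then nudge home again.

Emit:
servo_tool --rows '[[[0,0,0,0.003,0,0,-1],[0,0,0,0,0,0.0005,-1],[0,0,0,0,0,0,-1]]]'

```text
t: 13.85
tcp_pos: [0.5505, 0.1178, 0.0442]
tool_rot: [0.005, 1.0, 0.0, 0.002]
force: [0.0, -0.3, -2.4]
finger_gap: 0.338
gripper_force: 70.5
```

Emit:
servo_tool --rows '[[[0,0,0,0,0,0.0007,-1],[0,0,0,0,0,0,-1]]]'

```text
t: 14.02
tcp_pos: [0.5505, 0.1177, 0.0436]
tool_rot: [0.005, 1.0, 0.0, 0.002]
force: [-1.1, -0.0, -2.0]
finger_gap: 0.338
gripper_force: 70.7
```

Emit:
servo_tool --rows '[[[0,0,0,0,0,0.0007,-1],[0,0,0,0,0,0,-1]]]'

```text
t: 14.18
tcp_pos: [0.5505, 0.1177, 0.0436]
tool_rot: [0.005, 1.0, 0.0, 0.002]
force: [-1.7, -0.2, 3.3]
finger_gap: 0.344
gripper_force: 71.5
```

Emit:
servo_tool --rows '[[[0,0,0,-0.001,0,0,-1],[0,0,0,0,0,0,-1]]]'

```text
t: 14.35
tcp_pos: [0.5505, 0.1178, 0.0436]
tool_rot: [0.005, 1.0, 0.0, 0.001]
force: [-4.0, 0.1, 5.6]
finger_gap: 0.339
gripper_force: 71.7
```

Emit:
servo_tool --rows '[[[0,0,0,0,0,0,-0.1],[0,0,0,0,0,0,0.1],[0,0,0,0,0,0,0.3],[0,0,0,0,0,0,0.3]]]'

```text
t: 14.68
tcp_pos: [0.5513, 0.1177, 0.0427]
tool_rot: [0.005, 1.0, 0.0, 0.002]
force: [0.4, -0.0, -0.2]
finger_gap: 0.648
gripper_force: 0.0
```

Emit:
servo_tool --rows '[[[0,0,0,0,0,-0.005,0.3],[0,0,0,0,0,-0.02,0.3],[0,0,0,0.005,0,-0.035,0.3],[0,0,0,0.02,0,-0.035,0.3],[0,0,0,0.02,0,-0.035,0.3],[0,0,0,0,0,-0.035,0.3],[0,0,0,0,0,-0.035,0.3],[0,0,0,0,0,0,0.3]]]'

```text
t: 15.35
tcp_pos: [0.5091, 0.1184, 0.2498]
tool_rot: [0.005, 1.0, 0.0, 0.009]
force: [1.3, -0.3, 0.8]
finger_gap: 0.647
gripper_force: 0.0
```

Run:
```python
from h import *
plan([.64,.117,.25],180)
c=manip.camera_info("wrist");im=snap("wrist","w4.png")
np.savez('w4.npz',K=c["K"],T=c["camera_from_world"])
```

```text
t 15.35 tcp [0.5091 0.1184 0.2498] psi 179.46 toolz [ 1.750e-02  8.000e-04 -9.998e-01] q6 -1.55 F [ 1.3 -0.3  0.8] gap 0.647
shift mm [-130.9   -0.2    2.1] wz -0.54
```

View pics/w4.png

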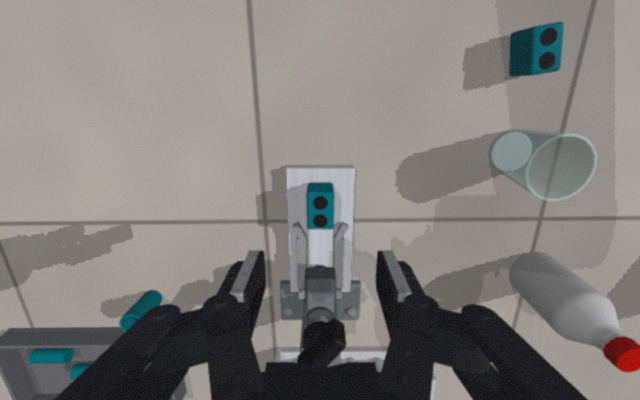

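The holder stands in the nest with its tongue under the arm: the block is at (320,205), centred on the nest. Next I go above the knob.

Emit:
servo_tool --rows '[[[0,0,0,-0.033,0,-0.005,0.3],[0,0,0,-0.033,0,-0.005,0.3],[0,0,0,-0.033,0,-0.005,0.3],[0,0,0,-0.033,-0.001,-0.005,0.3],[0,0,6,0,0,0,0.3],[0,0,6,0,0,0,0.3],[0,0,6,0,0,0,0.3],[0,0,6,0,0,0,0.3]]]'

```text
t: 16.07
tcp_pos: [0.6366, 0.1156, 0.2607]
tool_rot: [0.215, 0.977, 0.0, -0.001]
force: [0.2, -0.2, 0.5]
finger_gap: 0.651
gripper_force: 0.0
```

Emit:
servo_tool --rows '[[[0,0,6,0,0,0,0.3],[0,0,6,0,0,0,0.3],[0,0,0,0,0,0,0.3],[0,0,0,0,0,0,0.3]]]'

```text
t: 16.4
tcp_pos: [0.6366, 0.1157, 0.2615]
tool_rot: [0.312, 0.95, 0.0, -0.0]
force: [0.2, 0.2, -1.1]
finger_gap: 0.651
gripper_force: 0.0
```

Run:
```python
from h import *
plan([.642,.1166,.27],143)
c=manip.camera_info("wrist");im=snap("wrist","w5.png")
np.savez('w5.npz',K=c["K"],T=c["camera_from_world"])
print(proj(c,[.642,.1166,.172]))
d=.029*np.array([-np.cos(np.radians(37)),np.sin(np.radians(37)),0])
print(proj(c,np.array([.642,.1166,.172])+d),proj(c,np.array([.642,.1166,.172])-d))
cv2.imwrite('pics/c5.png',cv2.resize(im[80:380,200:440],None,fx=2,fy=2))
```

```text
t 16.4 tcp [0.6366 0.1157 0.2615] psi 143.58 toolz [ 1.e-04  6.e-04 -1.e+00] q6 -0.93 F [ 0.2  0.2 -1.1] gap 0.651
shift mm [-3.8  3.9 -8.5] wz 0.58
[326.19527817 218.13811227]
[326.83442031 179.67648193] [325.60596902 253.60094413]
```

View pics/c5.png

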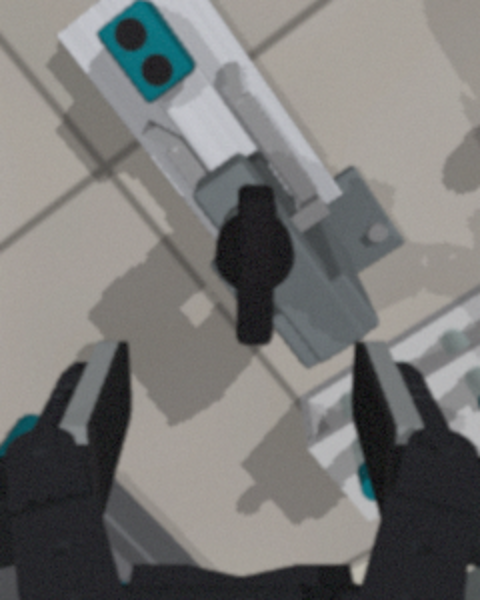

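The wing sits at (255,185) to (255,345) in the crop, vertical and so aligned with the tool, and within about 1 mm of the prediction. I go down and grip its upper half.

Emit:
servo_tool --rows '[[[0,0,0.5,-0.003,0.005,0.01,0.3],[0,0,0,0,0,0.03,0.3],[0,0,0,0,0,0.025,0.3],[0,0,0,0,0,0.015,0.3],[0,0,0,0,0,0.0075,0.3],[0,0,0,0,0,0,0.3]]]'

```text
t: 16.95
tcp_pos: [0.6416, 0.1181, 0.1725]
tool_rot: [0.318, 0.948, -0.0, -0.001]
force: [0.5, -0.4, -0.0]
finger_gap: 0.65
gripper_force: 0.0
```

Emit:
servo_tool --rows '[[[0,0,0,0,0,0,-1],[0,0,0,0,0,0,-1],[0,0,0,0,0,0,-1],[0,0,0,0,0,0,-1],[0,0,0,0,0,0,-1],[0,0,0,0,0,0,-1]]]' --squeeze 60

```text
t: 17.45
tcp_pos: [0.6433, 0.1175, 0.1772]
tool_rot: [0.318, 0.948, 0.0, 0.002]
force: [-2.0, -2.3, 5.7]
finger_gap: 0.142
gripper_force: 61.7
```

Run:
```python
from h import *
plan([.6417,.1178,.174],143);print(manip.sense()["ft_torque"].round(3))
im=snap("scene","sc_a.png")
```

```text
t 17.45 tcp [0.6433 0.1175 0.1772] psi 142.95 toolz [ 4.6e-03 -5.0e-04 -1.0e+00] q6 -0.91 F [-2.  -2.3  5.7] gap 0.142
shift mm [ 1.5 -0.7  3.2] wz -0.05
[-0.436  0.405  0.076]
```

Emit:
servo_tool --rows '[[[0,0,6.9,0,0,0,-1],[0,0,6.9,0,0,0,-1],[0,0,6.9,0,0,0,-1],[0,0,6.9,0,0,0,-1],[0,0,0,0,0,0,-1]]]'

```text
t: 17.92
tcp_pos: [0.6436, 0.1177, 0.1758]
tool_rot: [0.536, 0.844, 0.001, 0.002]
force: [1.7, -1.5, -0.1]
finger_gap: 0.14
gripper_force: 60.9
```

Run:
```python
from h import *
plan([.6417,.1178,.174],143);print(manip.sense()["ft_torque"].round(3))
```

```text
t 17.92 tcp [0.6436 0.1177 0.1758] psi 115.21 toolz [ 4.8e-03  2.0e-04 -1.0e+00] q6 -0.43 F [ 1.7 -1.5 -0.1] gap 0.14
shift mm [ 0.9 -1.7  1.8] wz -27.79
[-0.345 -0.144 -0.1  ]
```

Emit:
servo_tool --rows '[[[0,0,6.9,0,0,0.0004,-1],[0,0,6.9,0,0,0.0004,-1],[0,0,6.9,0,0,0.0004,-1],[0,0,6.9,0,0,0.0004,-1],[0,0,6.9,0,0,0.0004,-1],[0,0,6.9,0,0,0.0004,-1],[0,0,0,0,0,0,-1]]]'

```text
t: 18.5
tcp_pos: [0.6443, 0.1178, 0.1737]
tool_rot: [0.799, 0.602, 0.003, 0.002]
force: [2.3, -1.5, 1.0]
finger_gap: 0.145
gripper_force: 60.9
```

Run:
```python
from h import *
plan([.6417,.1178,.174],143);print(manip.sense()["ft_torque"].round(3))
w=manip.camera_info("wrist");s=manip.camera_info("scene")
a=snap("wrist","wr_ref.png");b=snap("scene","sc_ref.png")
for y in(.018,.026,.030):
    p=[.6425+.01*y,.1168+y,.058];print(y,proj(w,p).round(1),proj(s,p).round(1))
u,v=proj(w,[.6425,.140,.058]).astype(int);us,vs=proj(s,[.6425,.140,.058]).astype(int)
A=cv2.resize(a[max(0,v-50):v+50,max(0,u-60):u+60],(480,400),interpolation=cv2.INTER_CUBIC)
B=cv2.resize(b[vs-25:vs+25,us-20:us+20],(320,400),interpolation=cv2.INTER_CUBIC)
cv2.imwrite('pics/c6.png',np.hstack([A,B]))
```

```text
t 18.5 tcp [0.6443 0.1178 0.1737] psi 73.97 toolz [ 6.3e-03  3.0e-04 -1.0e+00] q6 0.29 F [ 2.3 -1.5  1. ] gap 0.145
shift mm [-0.7 -2.5 -0.4] wz -69.03
[-0.389 -0.386 -0.149]
0.018 [312.7 181.4] [414.2 247.3]
0.026 [309.9 171.9] [417.1 247.9]
0.03 [308.4 167. ] [418.5 248.1]
```

View pics/c6.png

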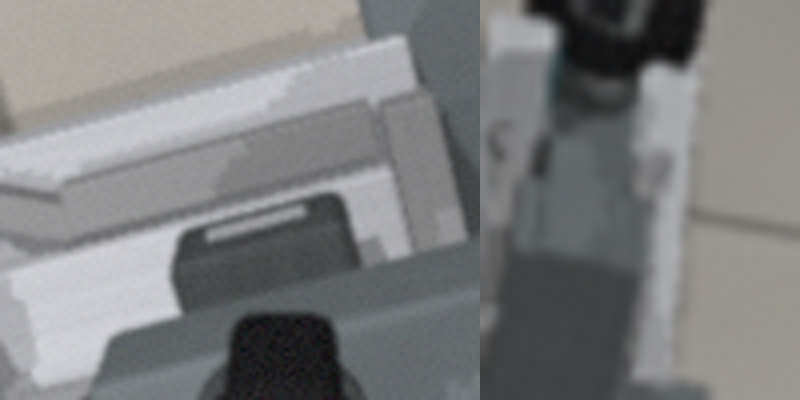

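The left panel of the crop (wrist view) shows the dark head with the flush tab as a thin bright strip at (255,223), not yet out. I follow it numerically from here, comparing a profile over the tab with profiles over the head beside it.

```bash
cat >> h.py <<'E'
def tab(zt,tag):
    p=psi();th=np.radians(-.6+180-p)  # knob angle: wing along tool x
    w=manip.camera_info("wrist");im=snap("wrist",f"wr_{tag}.png")
    g=cv2.GaussianBlur(im,(3,3),0).astype(np.float32).mean(2)
    ys=np.arange(.010,.041,.002)
    def prof(xs):
        out=[]
        for y in ys:
            q=np.array([proj(w,[.6425+x+.0105*y,.1172+y-.0105*x,zt]) for x in xs],np.float32)
            out.append(cv2.remap(g,q[:,:1].copy(),q[:,1:].copy(),1).mean())
        return np.array(out)
    print("theta",th.round(3),"y",(ys*1000).astype(int).tolist())
    print(" mid ",prof([-.006,-.003,0,.003,.006]).astype(int).tolist())
    print(" x-14",prof([-.0145,-.0135]).astype(int).tolist(),"\n x+14",prof([.0135,.0145]).astype(int).tolist())
    s=manip.sense();print("t",round(s["t"],2),"F",s["force"].round(1),"M",s["ft_torque"].round(3),"tcp",s["tcp_pos"].round(4))
E
python3 -c "
from h import *
tab(.0565,'1')"
```

```text
theta 1.836 y [10, 12, 14, 16, 18, 20, 22, 24, 26, 28, 30, 32, 34, 36, 38, 40]
 mid  [74, 79, 76, 87, 142, 123, 156, 116, 128, 132, 135, 140, 142, 143, 177, 197]
 x-14 [75, 79, 77, 69, 82, 152, 165, 121, 146, 149, 148, 148, 148, 144, 176, 197] 
 x+14 [75, 80, 77, 68, 67, 106, 152, 116, 125, 127, 127, 128, 132, 141, 173, 175]
t 18.65 F [ 4.6 -2.4 -0.5] M [-0.383 -0.589 -0.036] tcp [0.6443 0.1178 0.1736]
```

Emit:
servo_tool --rows '[[[0,0,6.9,0,0,0.0004,-1],[0,0,6.9,0,0,0.0004,-1],[0,0,0,0,0,0,-1]]]'

```text
t: 18.9
tcp_pos: [0.6444, 0.1177, 0.1729]
tool_rot: [0.865, 0.501, 0.003, 0.002]
force: [4.5, -2.8, 0.7]
finger_gap: 0.142
gripper_force: 61.0
```

```bash
python3 -c "
from h import *
tab(.0560,'2')"
```

```text
theta 2.081 y [10, 12, 14, 16, 18, 20, 22, 24, 26, 28, 30, 32, 34, 36, 38, 40]
 mid  [75, 78, 79, 85, 142, 126, 129, 123, 135, 139, 143, 147, 142, 167, 193, 204]
 x-14 [76, 78, 81, 70, 101, 175, 134, 135, 152, 151, 152, 152, 145, 166, 194, 204] 
 x+14 [75, 78, 78, 70, 67, 107, 127, 118, 130, 129, 130, 130, 135, 169, 177, 196]
t 18.95 F [ 5.5 -3.3  0.1] M [-0.529 -0.761 -0.059] tcp [0.6444 0.1177 0.1729]
```

Emit:
servo_tool --rows '[[[0,0,6.9,0,0.002,0.0004,-1],[0,0,6.9,0,0,0.0004,-1],[0,0,0,0,0,0,-1]]]'

```text
t: 19.2
tcp_pos: [0.6448, 0.1174, 0.1722]
tool_rot: [0.919, 0.395, 0.002, 0.0]
force: [2.2, -0.4, 3.3]
finger_gap: 0.143
gripper_force: 61.4
```

```bash
python3 -c "
from h import *
tab(.0555,'3')"
```

```text
theta 2.32 y [10, 12, 14, 16, 18, 20, 22, 24, 26, 28, 30, 32, 34, 36, 38, 40]
 mid  [75, 76, 80, 81, 155, 150, 123, 139, 142, 145, 150, 148, 163, 191, 205, 203]
 x-14 [77, 78, 82, 75, 133, 149, 125, 153, 154, 154, 153, 151, 165, 190, 204, 202] 
 x+14 [71, 73, 76, 71, 70, 105, 119, 128, 130, 131, 131, 134, 164, 184, 201, 204]
t 19.25 F [ 1.3 -0.3  4. ] M [-0.153 -0.217 -0.049] tcp [0.6448 0.1174 0.1722]
```

Emit:
servo_tool --rows '[[[0,0,6.9,0,0,0.0004,-1],[0,0,0,0,0,0,-1]]]'

```text
t: 19.42
tcp_pos: [0.6448, 0.1173, 0.1718]
tool_rot: [0.941, 0.339, 0.002, 0.0]
force: [0.9, -0.3, 4.9]
finger_gap: 0.138
gripper_force: 61.6
```

```bash
python3 -c "
from h import *
tab(.0553,'4')"
```

```text
theta 2.44 y [10, 12, 14, 16, 18, 20, 22, 24, 26, 28, 30, 32, 34, 36, 38, 40]
 mid  [75, 75, 80, 81, 153, 171, 148, 140, 143, 147, 151, 150, 178, 200, 204, 201]
 x-14 [76, 76, 81, 79, 133, 126, 140, 154, 153, 153, 152, 151, 178, 201, 204, 201] 
 x+14 [69, 71, 75, 71, 70, 105, 120, 130, 131, 131, 131, 145, 178, 198, 204, 203]
t 19.47 F [ 2.1 -0.1  5.1] M [-0.137 -0.187 -0.06 ] tcp [0.6448 0.1174 0.1718]
```

Emit:
servo_tool --rows '[[[0,0,6.9,0,0,0,-1],[0,0,0,0,0,0,-1]]]'

```text
t: 19.63
tcp_pos: [0.6449, 0.1173, 0.1715]
tool_rot: [0.96, 0.282, 0.002, 0.0]
force: [1.7, -0.4, 3.9]
finger_gap: 0.144
gripper_force: 61.5
```

```bash
cat >> h.py <<'E'
def grid(zt,f=None):
    w=manip.camera_info("wrist");im=cv2.imread(f) if f else snap("wrist")
    g=cv2.GaussianBlur(im,(3,3),0).astype(np.float32).mean(2)
    xs=np.arange(-.020,.021,.0025);ys=np.arange(.012,.037,.0015)
    q=np.array([[proj(w,[.6425+x+.0105*y,.1172+y-.0105*x,zt]) for x in xs] for y in ys],np.float32)
    G=cv2.remap(g,q[...,0],q[...,1],1).astype(int)
    print("theta",np.radians(179.4-psi()).round(3),"pix",q[4,8].round(0),"x",(xs*1000).round(1).tolist())
    for y,r in zip(ys,G): print("%5.1f"%(y*1000)," ".join("%3d"%v for v in r))
E
python3 -c "
from h import *
grid(.0553,None)"
```

```text
theta 2.557 pix [301. 191.] x [-20.0, -17.5, -15.0, -12.5, -10.0, -7.5, -5.0, -2.5, -0.0, 2.5, 5.0, 7.5, 10.0, 12.5, 15.0, 17.5, 20.0]
 12.0 101  76  76  76  74  74  74  74  76  77  75  76  77  75  62  46  62
 13.5 112  76  78  78  76  76  77  76  77  79  76  77  78  78  63  48  61
 15.0 143  85  80  80  79  78  79  78  79  80  78  77  78  80  66  51  61
 16.5 186 135  93  75  83  89  89  90  89  90  91  89  80  73  64  55  71
 18.0 162 155 122  87 116 147 147 148 147 148 148 148 123  72  71  70  91
 19.5 123 124 121 113 140 173 173 173 173 173 173 174 147 101 104 105 114
 21.0 136 136 137 135 153 173 173 173 173 174 173 174 147 115 121 121 120
 22.5 154 153 154 152 158 164 163 162 161 159 158 158 143 126 130 130 130
 24.0 153 152 152 153 153 153 153 153 148 138 134 134 132 129 130 130 129
 25.5 152 153 151 152 153 152 152 151 151 140 130 131 130 129 131 130 130
 27.0 153 152 152 152 152 152 152 152 151 150 137 133 130 130 131 131 130
 28.5 152 152 151 151 151 151 151 150 150 150 148 143 130 131 131 130 130
 30.0 152 151 150 151 151 152 151 150 149 150 150 147 136 133 133 134 135
 31.5 159 158 156 156 157 159 158 157 155 156 157 158 157 154 151 153 155
 33.0 180 181 179 178 179 179 178 178 179 177 178 178 177 178 178 175 176
 34.5 198 198 197 196 197 196 195 195 197 196 195 196 194 194 194 179 178
 36.0 203 204 203 203 203 203 203 202 203 205 203 204 204 204 204 194 187
```

The tab shows clearly as a patch of brightness 173, out about 5 mm at θ = 2.56. It therefore started at about 2.14, and I aim for roughly 9.5 mm at θ ≈ 2.92.

Emit:
servo_tool --rows '[[[0,0,6.9,0,0,0.0004,-1],[0,0,6.9,0,0,0.0002,-1],[0,0,0,0,0,0,-1]]]'

```text
t: 19.93
tcp_pos: [0.645, 0.117, 0.1707]
tool_rot: [0.986, 0.164, 0.002, 0.0]
force: [3.1, -1.0, 3.7]
finger_gap: 0.142
gripper_force: 61.5
```

```bash
python3 -c "
from h import *
grid(.0553,None)"
```

```text
theta 2.798 pix [298. 196.] x [-20.0, -17.5, -15.0, -12.5, -10.0, -7.5, -5.0, -2.5, -0.0, 2.5, 5.0, 7.5, 10.0, 12.5, 15.0, 17.5, 20.0]
 12.0 101  81  82  82  80  81  80  80  82  82  80  82  82  80  73  64  64
 13.5 102  76  78  78  75  75  76  73  78  76  74  77  79  76  61  48  50
 15.0 111  78  79  80  77  77  78  76  78  79  77  78  78  79  64  51  50
 16.5 117  89  83  80  82  89  89  85  87  86  89  88  84  78  65  57  64
 18.0 125 116 108  99 115 143 143 141 141 139 145 144 127  87  84  83  94
 19.5 144 145 144 143 156 173 173 173 173 172 173 174 151 112 120 121 123
 21.0 153 154 153 153 161 172 173 173 173 173 173 173 152 120 132 132 131
 22.5 153 153 152 152 164 179 175 174 175 175 176 175 152 119 131 131 131
 24.0 153 152 152 152 172 187 176 174 175 175 175 175 154 120 131 131 130
 25.5 152 152 152 152 163 174 163 164 164 164 162 162 143 125 133 131 131
 27.0 152 150 151 151 152 153 152 152 152 152 152 151 135 132 132 131 132
 28.5 159 159 158 158 158 159 158 158 158 158 157 158 149 147 147 147 147
 30.0 176 175 175 175 174 176 175 176 175 176 175 175 174 174 174 173 173
 31.5 195 193 192 192 192 192 193 193 193 192 191 191 191 191 187 178 179
 33.0 204 204 204 203 204 204 204 204 204 204 203 204 205 204 200 183 179
 34.5 204 203 204 203 204 204 203 203 204 204 204 205 205 205 205 194 185
 36.0 202 201 202 200 202 202 202 201 202 203 203 203 203 203 204 202 201
```

Emit:
servo_tool --rows '[[[0,0,6.9,0,0,0.0002,-1],[0,0,0,0,0,0,-1]]]'

```text
t: 20.15
tcp_pos: [0.645, 0.1169, 0.1704]
tool_rot: [0.994, 0.105, 0.002, -0.0]
force: [3.1, 0.1, 2.9]
finger_gap: 0.144
gripper_force: 61.4
```

```bash
python3 -c "
from h import *
grid(.055,None)" | awk 'NR<2||(NR>5&&NR<14)'
```

```text
theta 2.919 pix [298. 198.] x [-20.0, -17.5, -15.0, -12.5, -10.0, -7.5, -5.0, -2.5, -0.0, 2.5, 5.0, 7.5, 10.0, 12.5, 15.0, 17.5, 20.0]
 18.0 135 124 126 126 134 148 142 145 148 147 146 144 128 105 105 108 109
 19.5 154 154 154 154 163 178 178 177 178 177 178 178 156 121 132 132 133
 21.0 154 155 153 154 163 177 176 176 176 177 177 177 155 119 132 132 133
 22.5 153 153 153 152 165 177 175 174 175 174 175 175 152 120 132 131 132
 24.0 153 153 153 152 172 190 178 177 176 178 177 177 154 122 133 132 133
 25.5 152 152 151 151 173 201 187 178 176 177 177 177 154 122 133 133 133
 27.0 156 156 155 156 168 182 179 169 169 169 168 170 155 139 141 140 143
 28.5 171 171 172 172 174 174 176 173 175 173 173 174 172 170 169 170 169
```

The tab's edge is now at about 27.2 mm, so it is about 9.5 mm out. I release and back away upward.

Emit:
servo_tool --rows '[[[0,0,0,0,0,0,-0.5],[0,0,0,0,0,0,0.2],[0,0,0,0,0,0,0.3],[0,0,0,0,0,0,0.3],[0,0,0,0,0,-0.01,0.3],[0,0,0,0,0,-0.02,0.3],[0,0,0,0,0,-0.03,0.3],[0,0,0,0,0,-0.03,0.3]]]'

```text
t: 20.87
tcp_pos: [0.6434, 0.1171, 0.2608]
tool_rot: [0.995, 0.104, -0.0, -0.0]
force: [0.8, -0.5, 0.4]
finger_gap: 0.651
gripper_force: 0.0
```

Emit:
servo_tool --rows '[[[0,0,-6.9,0,0,0,0.3],[0,0,-6.9,0,0,0,0.3],[0,0,-6.9,0,0,0,0.3],[0,0,-6.9,0,0,0,0.3],[0,0,-6.9,0,0,0,0.3],[0,0,-6.9,0,0,0,0.3],[0,0,-6.9,0,0,0,0.3],[0,0,0,0,0,0,0.3]]]'

```text
t: 21.53
tcp_pos: [0.6441, 0.1171, 0.2609]
tool_rot: [0.865, 0.502, 0.001, 0.0]
force: [0.5, -0.4, -0.1]
finger_gap: 0.65
gripper_force: 0.0
```

Run:
```python
from h import *
plan([.6425,.117,.26]);grid(.055)
w=manip.camera_info("wrist");im=snap("wrist","w9.png");hsv=cv2.cvtColor(im,cv2.COLOR_BGR2HSV)
m=cv2.inRange(hsv,(80,100,40),(100,255,255))
for c in cv2.findContours(m,0,1)[0]:
    if cv2.contourArea(c)>150: r=cv2.minAreaRect(c);print(np.round(r[0],1),np.round(r[1],1),ray(w,*r[0],.055).round(4))
```

```text
t 21.53 tcp [0.6441 0.1171 0.2609] psi 60.29 toolz [ 2.5e-03  7.0e-04 -1.0e+00] q6 0.53 F [ 0.5 -0.4 -0.1] gap 0.65
shift mm [-0.9 -1.3  0.9] wz None
theta 2.083 pix [311. 159.] x [-20.0, -17.5, -15.0, -12.5, -10.0, -7.5, -5.0, -2.5, -0.0, 2.5, 5.0, 7.5, 10.0, 12.5, 15.0, 17.5, 20.0]
 12.0 178  89  71  74  73  71  73  73  73  74  73  73  73  74  70  62 136
 13.5 183 101  74  76  75  75  75  75  74  75  76  74  75  76  73  64 142
 15.0 190 129  80  75  75  78  76  76  76  76  79  75  75  76  74  63 141
 16.5 197 166  96  69  79  95  93  95  96  96  94  93  89  71  69  66 143
 18.0 190 186 124  74  99 137 137 140 144 143 140 139 121  72  70  78 151
 19.5 153 157 130  95 118 162 165 166 168 167 165 165 141  86  89  98 137
 21.0 124 128 124 113 133 166 168 167 168 168 167 168 146 106 109 112 118
 22.5 129 133 135 132 147 169 167 167 167 167 167 167 146 117 118 120 117
 24.0 143 143 145 143 159 179 170 168 168 168 168 169 148 123 124 124 124
 25.5 145 145 146 145 160 182 172 166 165 165 165 165 149 124 124 124 125
 27.0 146 146 146 145 153 168 163 156 153 152 150 150 140 127 124 125 125
 
[... 281 characters left out ...]
1 141 141 142
 34.5 164 162 160 162 163 162 160 162 164 161 162 161 161 161 160 163 163
 36.0 181 182 180 180 181 180 179 180 182 178 180 178 170 169 170 171 170
[540.6 345.2] [38.3 15.2] [ 0.7776 -0.2281  0.055 ]
[551.1 311.5] [40.  15.7] [ 0.8052 -0.1828  0.055 ]
[446.1 296.4] [41.9 21.5] [ 0.6997 -0.0958  0.055 ]
[562.  275.3] [41.  16.9] [ 0.8322 -0.1379  0.055 ]
[250.2 208.8] [30. 43.] [0.5553 0.1209 0.055 ]
[499.9 127.1] [26.1 19.6] [0.8272 0.067  0.055 ]
[ 29.5 109. ] [44. 59.] [0.4235 0.3209 0.055 ]
[484.  87.] [20. 26.] [0.8269 0.112  0.055 ]
[521.5  65.5] [21. 29.] [0.8652 0.1124 0.055 ]
[467.7  43.4] [21.  28.6] [0.8274 0.1566 0.055 ]
[448.5   5. ] [10. 25.] [0.8239 0.1953 0.055 ]
```

```bash
python3 -c "
from station import manip
print(manip.sign_off())"
```

```text
the job is handed in; nothing more can be done
None
```

The holder's tongue is on the nest and home against the end stop, the knob is tightened until the tab stood about 9 mm out (popped is over 8), everything is released, and I handed the job in at about 21.6 s with no verdict returned.

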